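# Close the glue pot's bayonet cap

### The job

Close the glue pressure pot: take the loose cap by its grip bar, lower its two lugs through the notches in the pot's neck, and twist it clockwise (seen from above) under the ramped lips until they have cammed it tight on the sprung seal, then let go. How far it must turn differs from pot to pot, so stop when the twist feels firmly tight: a loose cap leaks, and forcing it (twisting far past tight or ramming it down) ruins the seal. Leave the other things on the bench as they are.

Things in the scene. Friction and masses are not known exactly. Their poses are not given: they have to be found in the camera images.
- cap: Round aluminium cap with a dark straight grip bar, 0.25 to 0.36 kg, loose, standing upright on the bench on its plug. Origin: centre of its underside; z up; x along the grip bar; the same after a half turn. Plug 57 mm diameter, 34 mm long, lowest 7 mm tapered to 48 mm. Above it a flange, 84 mm diameter, 34 to 41 mm above the underside. The bar stands on the flange.
- cap_grip (a point): Centre of the cap's grip bar, 55.5 mm above the cap's origin; axes of the cap. The bar is 84 mm long (x), 12 mm thick (y) and reaches from 41 to 70 mm above the underside; round its foot a low boss of 17 mm radius rises to 45 mm.
- cap_lug (a point): Outer end of one of the two equal lugs on the plug, 36 mm from the axis on the cap's +x side (the other on -x), straight below the ends of the grip bar. Lugs are 13.5 mm wide (24 degrees), about 6.5 to 15 mm above the underside (they slant like the ramps).
- pot: Glue pressure pot, fixed on the bench: grey, round, 124 mm diameter on a 140 mm foot, 120 mm high, with an open aluminium neck (92 mm outside, 79 mm bore). Origin: centre of its underside, on the bench; z up. Its brass tap points along its -x, its gauge along +y.
- pot_mouth (a point): Centre of the neck at rim height, 120 mm above the bench; axes of the pot. The rim carries two inward lips (inner diameter 63 mm, tops flush with the rim) with two notches between them. If the lugs stand on the lips, the cap's underside is about 113 mm above the bench: it is then not in.
- pot_notch (a point): Middle of one notch at rim height, on the pot's +x side, 35 mm from the axis; the other is opposite, on -x. Each is 40 degrees wide, so that the lugs pass when the grip bar lies along the pot's x within about 7 degrees.
- pot_seat (a point): On the pot's axis, 100 mm above the bench: where the underside of the cap, let down through the notches, lands on the rubber seal. The seal's true height differs from pot to pot by up to 2.3 mm and is not measured. The seal is a spring of 6 N per mm with 9 mm travel; its rubber disc is 40 mm wide.
- pot_ramp (a point): A point on one lip at rim height, 50 degrees clockwise (seen from above) of a notch. Under each lip a ramp goes down 9 mm in 60 degrees. The lugs meet it after 10 to 45 degrees of twist from the notch's middle; from there each degree draws the cap 0.15 mm down and presses it 0.9 N harder on the seal. Friction keeps it where it is left.
- pot_stop (a point): Lip over the solid stop that ends the twist about 72 degrees from the notch's middle. Properly tight is before it: about 17 degrees past where lugs and ramps meet, held down with 10 to 25 N. Turning on then takes about 0.5 N m (0.35 is too loose, 0.7 too much) if the hand neither presses nor lifts. Over 25 N between cap and pot, also by pressing on the lips, ruins it.
- brass_tin: Bystander: small open brass tin, 58 mm wide, 39 mm high, loose. Origin: centre of its underside.
- wing_nut: Bystander: dark wing nut, 42 mm over its wings, 19 mm high, loose. Origin: centre of its underside.
- sheave: Bystander: brown grooved wooden wheel lying flat, 63 mm in diameter, 22 mm high, loose. Origin: centre of its underside.
There are look-alikes about, which are no part of the job. Of the things that look like the cap, the smallest one is meant.

How it is judged (in metres and radians):
On the way:
1. the cap's lugs are let down through the notches onto the seal (z of cap in the frame of pot below 0.106 m and horizontal distance between cap and pot below 0.005 m and angle between the x axis of cap and the x axis of pot, either way round below 0.3 rad), for 0.1 s.
At the end, for the whole second after the job is handed in: The cap sits upright (within 0.08 rad) and central (5 mm) in the pot's neck, turned more than 20 degrees from the notches, at rest, and the ramps hold it down by themselves with 10 to 25 N (contact force between cap and pot between 10 and 25 N and z of cap in the frame of pot below 0.104 m and horizontal distance between cap and pot below 0.005 m and angle between cap's own z axis and vertical below 0.08 rad and angle between the x axis of cap and the x axis of pot, either way round above 0.35 rad and linear speed of cap below 0.01 m/s); the robot touches nothing.
It fails at once if the cap is forced: more than 25 N between cap and pot (contact force between cap and pot above 25 N).
It fails at once if the brass tin is moved more than 30 mm (distance of brass_tin from where it was at the start of the episode above 0.03 m).
It fails at once if the wing nut is moved more than 30 mm (distance of wing_nut from where it was at the start of the episode above 0.03 m).
It fails at once if the grooved wheel is moved more than 30 mm (distance of sheave from where it was at the start of the episode above 0.03 m).
It also fails if it takes over 58 s, if anything falls off the work surface, if the arm or the gripper's body presses on something with over 40 N, if the wrist force passes 120 N, or if a joint passes its speed limit or range.

### The arm

A 6-joint arm with a two-finger parallel gripper is mounted at the origin on a cart in front of the work surface, level with it; the furniture and walls round the work are solid. World frame = base frame: x ahead of the robot, y to its left, z up, the work surface at z = 0. Lengths are in mm, angles in rad, forces in N, time in s.
With the tool pointing down it reaches from about 400 to 925 mm from the base axis. Payload 12.5 kg.
Tool frame: the origin (TCP) lies at the very end of the fingers, on their centre line; the grasp point (between the pads) lies 19 mm behind it; z points along the fingers, x is the direction in which the jaws open and shut, and the axes are right-handed (so a half turn about z gives the same grasp; the last joint's range is limited). The gripper opens to 95 mm and grips with 3 to 60 N. Pads are 20 mm wide; open, the fingers measure 119 mm over their backs; the gripper's body (75 mm by 180 mm) begins 59 mm behind the grasp point.
Start: joints at [-1.419, 0.491, 1.559, -0, 1.092, -0.106], TCP at [159.369, -604.361, 181.561] pointing down, gripper open.
Joint ranges: [-3.1, 3.1], [-0.84, 2.19], [0.05, 2.79], [-1.13, 4.28], [0.06, 2.93], [-2.69, 2.69]. Speed limits (rad/s): [2.22, 2.22, 2.79, 3.14, 3.14, 3.14].

### API

Orientations are given as [roll, pitch, yaw] about the fixed x, y, z axes, in that order (R = Rz(yaw) Ry(pitch) Rx(roll)).
In Python, from cell import state, viewer, ticket, look_for, regions_of gives the robot as it stands.
- The arm moves only by the shell command python3 -m inch 'ROWS'. ROWS is JSON, a list of rows, each a list of 7 numbers: the turn, a rotation vector about the world's x, y, z in degrees, then the shift along the world's x, y, z in mm, then the opening, from -1 (shut) to 1 (fully open). In form: [[rx, ry, rz, tx, ty, tz, hand], ...]. A call has 1 to 10 rows; each row shifts and turns the commanded pose from where the row before left it; what a row does not reach is not made up. A row lasts 1/10 s, in which the tool goes at most 50 mm and 8.59 degrees, less where a joint would pass 70% of its speed; a pose out of reach is approached as far as the arm can. A call with a gripper value outside its range is refused whole. The fingers move at their own pace and stop on an object; the grip force is fixed at half the most. Time passes only in rows, so rows that do not move let the fingers close. It gives the time, the measured TCP pose, the force and the opening at its end, in the units of the state.
- state(): the state, without advancing time (a new reading comes with each control period).
- viewer.read_camera(name): name is "side" or "top" or "wrist"; returns a dict with "color" (384x512x3 uint8, red, green, blue), "depth" (384x512 float32, mm along the optical axis (not along the pixel's ray), 0 where there is no reading), "fx", "fy", "cx", "cy" (pixels), "dist_coeffs" ([k1, k2, p1, p2, k3] as OpenCV has them; the pictures are not rectified), "position" and "orientation" of the camera in the world. Camera axes: x right, y down, z forward; pixel columns grow to the right and rows downward; lengths in mm; the calibration is good to about 2 mm. A picture is of the moment at which its call begins.
- ticket.job_done(): hands the job in, once; it reports no verdict.
Trained networks look in the newest picture that a camera, given by its name, has taken for a name from the list of things; names that differ only in an ending like _2 or _b are one class to them, and where a whole thing is asked for, a point or a joint stands for the part that bears it (a point fixed in the world has none). Each returns a list of dicts, best first, with "score" (0 to 1); they miss things now and then, are a little off and sometimes report something else, mostly with a low value. They report only what shows in the picture. A call takes as long as a camera call. They do not tell look-alikes from the thing itself.
- look_for(name, camera): "box" ([left, top, right, bottom] as shares, 0 to 1, of the picture: columns of its width, rows of its height, round what is visible of it).
- regions_of(name, camera): "pixels" (384x512 bool, what is visible of it) and "box" ([left, top, right, bottom] as shares, 0 to 1, of the picture: columns of its width, rows of its height, round what is visible of it).
The state is a dict: "t": time; "joints": joint angles; "qvel": joint speeds; "tau": joint torques, N m; "eef_pos": TCP position; "tcp_rot": TCP orientation; "ft_force": force on the tool from outside, world axes, zero at the start; "moment": the same for the moment, N m; "opening": opening from 0.0 (shut) to 1.0 (fully open).
Only numpy, scipy, OpenCV 4.12 (cv2) and the standard library are available. Lean on these libraries where they do the work, as an engineer would, in place of code of your own. Each camera call takes 0.05 s, during which the arm holds its last target. There are 200 camera calls.

## Working session

There is one attempt and no reset: what is moved stays moved. The work goes in short steps, Python scripts to look and compute and a shell command to move; the robot and the scene stay as the last step left them, time stands still between calls to the robot, and variables do not carry over. Pictures are saved under pics/ and viewed, on a budget of 10 in all, crops included, one or two more only if the job needs it, and the job is handed in when it is done.

```bash
mkdir -p pics; ls
cat > h.py <<'E'
import numpy as np, cv2
from scipy.spatial.transform import Rotation as R
from cell import state, viewer, ticket, look_for, regions_of
def pts(im,mask=None):
    """world xyz for pixels (384x512x3)"""
    K=np.array([[im['fx'],0,im['cx']],[0,im['fy'],im['cy']],[0,0,1]])
    v,u=np.mgrid[0:384,0:512]
    p=cv2.undistortPoints(np.stack([u,v],-1).reshape(-1,1,2).astype(float),K,np.array(im['dist_coeffs'])).reshape(384,512,2)
    d=im['depth']; c=np.dstack([p[...,0]*d,p[...,1]*d,d])
    o=np.array(im['orientation'])
    Rm=R.from_euler('xyz',o).as_matrix() if o.shape==(3,) else (o if o.shape==(3,3) else R.from_quat(o).as_matrix())
    w=c@Rm.T+np.array(im['position']); w[d<=0]=np.nan
    return w
def save(n,im): cv2.imwrite(n,im[...,::-1])
E
python3 - <<'E'
from h import *
ims=[]
for c in ['top','side']:
    im=viewer.read_camera(c); ims.append(im['color']); w=pts(im)
    print(c,im['position'],im['orientation'])
    for n in ['cap','pot','brass_tin','wing_nut','sheave']:
        for r in regions_of(n,c)[:4]:
            m=r['pixels']&np.isfinite(w[...,0]); q=w[m]
            if len(q)<5: continue
            b=np.array(r['box'])*[512,384,512,384]
            print(n,round(r['score'],2),b.round(),'med',np.median(q,0).round(),'min',np.percentile(q,2,0).round(),'max',np.percentile(q,98,0).round())
save('pics/a.png',cv2.resize(np.vstack(ims),(400*512//384*3//4*1,600)) if 0 else np.vstack([ims[0]]))
save('pics/b.png',ims[1])
print(state())
E
```

```text
pics
top [ 264.32162426  -64.36181458 1080.30782082] [-2.91544974e+00  2.30269398e-04 -1.59685534e+00]
cap 0.8 [307. 173. 333. 204.] med [ 481. -233.   42.] min [ 442. -272.   36.] max [ 520. -201.   71.]
cap 0.74 [351. 235. 381. 254.] med [ 330. -357.   52.] min [ 310. -401.   47.] max [ 350. -317.   57.]
cap 0.4 [205. 165. 258. 214.] med [477.  -2.  83.] min [428. -61.   1.] max [537.  73. 122.]
pot 0.91 [206. 164. 259. 214.] med [477.  -1.  83.] min [428. -61.   1.] max [538.  71. 122.]
brass_tin 0.87 [256. 116. 274. 143.] med [680. -90.   7.] min [ 644. -116.   -2.] max [699. -63.  41.]
sheave 0.53 [293. 125. 312. 147.] med [ 661. -198.   21.] min [ 635. -227.    0.] max [ 692. -169.   26.]
side [ 277.46542821 -967.72773633  589.59211757] [-2.08419723  0.02045009 -0.25936664]
cap 0.93 [133. 147. 170. 184.] med [299. 189.  52.] min [254. 153.   7.] max [345. 207.  87.]
cap 0.92 [235. 226. 274. 260.] med [ 478. -246.   41.] min [ 441. -278.    1.] max [ 519. -234.   70.]
cap 0.89 [150. 259. 212. 324.] med [ 299. -384.   53.] min [ 254. -419.   10.] max [ 349. -320.   91.]
cap 0.44 
[... 653 characters left out ...]
] min [ 635. -229.    4.] max [ 689. -175.   24.]
{'t': 0.6, 'joints': array([-1.41858728e+00,  4.90879592e-01,  1.55894840e+00, -5.98922450e-06,
        1.09172656e+00, -1.05604807e-01]), 'qvel': array([ 0.0007465 ,  0.00096156,  0.00084852, -0.00029867, -0.00188883,
        0.00177566]), 'tau': array([ 1.17103564e-04, -6.12208271e+01, -2.58358151e+01,  6.93248073e-02,
        4.45606909e-02,  1.64181620e-05]), 'eef_pos': array([ 159.37004037, -604.32594494,  181.55693393]), 'tcp_rot': array([ 3.14158335e+00, -3.73316887e-05, -1.31297971e+00]), 'ft_force': array([-0.4781094 ,  0.26101682, -0.64582949]), 'moment': array([ 0.03964055,  0.03231567, -0.00937269]), 'opening': 0.9972210474694858}
```

View pics/a.png

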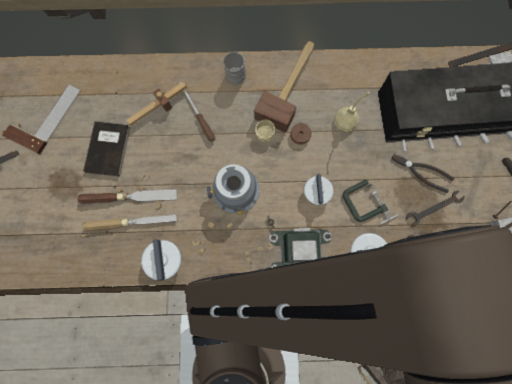

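View pics/b.png

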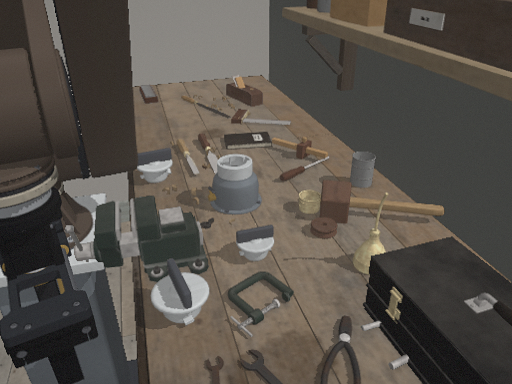

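Cap-like things in the top picture: (319,190), (161,260) and (370,245). The one at (319,190) is clearly the smallest, with a span of about 80 mm against about 95 mm. I'll confirm this with a crop and get the angles.

Run:
```python
from h import *
im=viewer.read_camera('top'); w=pts(im); s=viewer.read_camera('side'); ws=pts(s)
def near(W,x,y,r,z0,z1):
    q=W.reshape(-1,3); q=q[np.isfinite(q[:,0])]
    return q[(np.hypot(q[:,0]-x,q[:,1]-y)<r)&(q[:,2]>z0)&(q[:,2]<z1)]
for n,W in (('top',w),('side',ws)):
  for nm,x,y in (('mid',480,-236),('left',299,189),('right',299,-375)):
    q=near(W,x,y,70,58,100); f=near(W,x,y,75,30,100)
    if len(q)>8:
        d=np.linalg.svd(q[:,:2]-q[:,:2].mean(0))[2][0]; pr=(q[:,:2]-q[:,:2].mean(0))@d
        print(n,nm,'bar c',((q.max(0)+q.min(0))/2).round(),'ang',np.degrees(np.arctan2(d[1],d[0])).round(1),'len',np.ptp(pr).round(),'top',q[:,2].max().round(),'flange ext',np.ptp(f,axis=0).round())
  rim=near(W,480,0,75,114,126); print(n,'rim',rim.min(0).round(),rim.max(0).round(),cv2.minEnclosingCircle(rim[:,:2].astype(np.float32)))
a=cv2.resize(im['color'][140:290,140:400],(800,462)); save('pics/c.png',a)
```

```text
top mid bar c [ 481. -238.   67.] ang -178.2 len 83.0 top 75.0 flange ext [83. 81. 40.]
top left bar c [298. 204.  76.] ang -171.3 len 107.0 top 94.0 flange ext [106. 108.  50.]
top rim [451. -43. 114.] [541.  47. 125.] ((496.6108093261719, 1.5161573886871338), 45.772342681884766)
side mid bar c [ 481. -240.   64.] ang -178.0 len 83.0 top 70.0 flange ext [83. 50. 38.]
side left bar c [301. 201.  74.] ang -171.4 len 100.0 top 90.0 flange ext [103.  70.  60.]
side right bar c [ 302. -367.   75.] ang -78.6 len 108.0 top 92.0 flange ext [106. 107.  49.]
side rim [451. -47. 114.] [542.  45. 121.] ((495.1305847167969, -1.645222783088684), 47.93059539794922)
```

View pics/c.png

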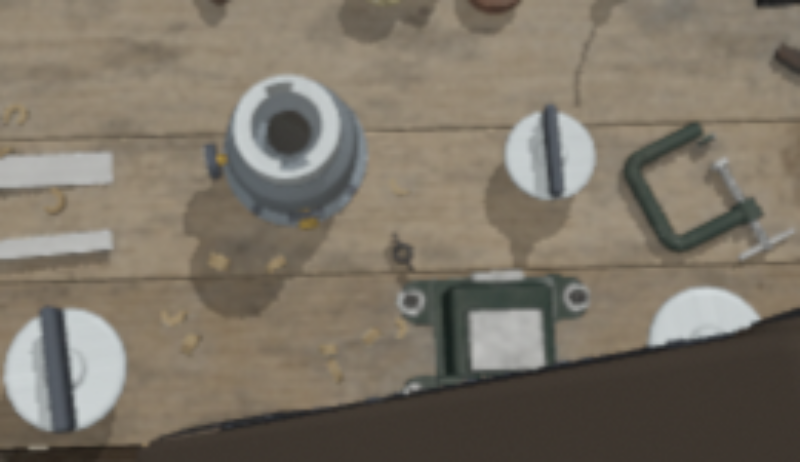

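The middle cap at (319,190) is 83 mm across with an 83 mm bar (the spec says 84), and the other two are about 106 mm. It's the right one, at (481,-239) with the bar at +1.8°. The pot's notches look to be along roughly world x, with the tap at the lower right of the crop. Now moving over the cap.

```bash
python3 -m inch '[[0,0,0,10,10,15,1],[0,0,-1.3,30,34,15,1],[0,0,-1.3,34,40,15,1],[0,0,-1.3,35,40,10,1],[0,0,-1.3,36,41,10,1],[0,0,-1.3,36,41,10,1],[0,0,-1.3,36,41,5,1],[0,0,-1.3,36,41,0,1],[0,0,-1.3,36,41,0,1],[0,0,-2.6,33,37,0,1]]'
python3 - <<'E'
from h import *
print(state()['eef_pos'],state()['tcp_rot'])
im=viewer.read_camera('wrist'); w=pts(im)
print(im['position'],im['orientation'])
save('pics/d.png',im['color'])
q=w.reshape(-1,3); q=q[np.isfinite(q[:,0])]
f=q[(np.hypot(q[:,0]-481,q[:,1]+239)<65)]
b=f[(f[:,2]>60)&(f[:,2]<80)]
if len(b)>20:
    print(len(b),'rect',cv2.minAreaRect(b[:,:2].astype(np.float32)), 'z',np.median(b[:,2]))
f=f[(f[:,2]>34)&(f[:,2]<50)]; print('flange',cv2.minEnclosingCircle(f[:,:2].astype(np.float32)))
E
```

```text
t: 1.7
eef_pos: [460.7, -260.6, 258.6]
tcp_rot: [-3.14, -0.001, -1.541]
ft_force: [0.1, -1.3, 0.7]
opening: 1.001
[ 460.73319962 -260.63936049  258.55927289] [-3.14031705e+00 -9.32111066e-04 -1.54070290e+00]
[ 543.31459847 -257.40936605  463.10692817] [ 2.85030376e+00 -9.45738806e-04 -1.54214418e+00]
514 rect ((484.9632568359375, -235.7569580078125), (82.67381286621094, 12.074418067932129), 1.9311273097991943) z 70.4836374046551
flange ((484.5332946777344, -235.76132202148438), 41.957889556884766)
```

View pics/d.png

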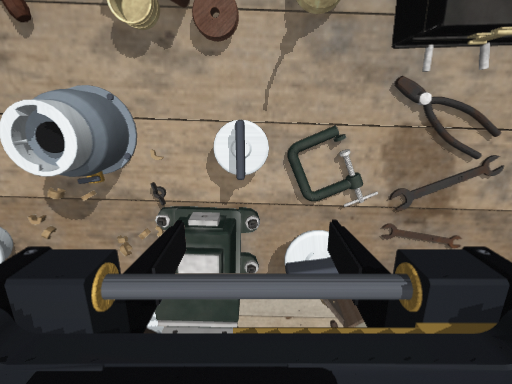

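Wrist view: the cap is at (241,148) with the bar vertical in the image. The pot is on the left at (45,138) and the vise at (205,260). Next I descend part way and take a settled measurement.

```bash
python3 -m inch '[[0,0,0,0,0,-20,1],[0,0,0,0,0,-30,1],[0,0,0,0,0,-30,1],[0,0,0,0,0,-20,1],[0,0,0,0,0,0,1],[0,0,0,0,0,0,1]]'
cat > capm.py <<'E'
from h import *
st=state(); print(st['eef_pos'].round(1),np.degrees(st['tcp_rot']).round(2))
im=viewer.read_camera('wrist'); w=pts(im)
q=w.reshape(-1,3); q=q[np.isfinite(q[:,0])]
f=q[(np.hypot(q[:,0]-484,q[:,1]+237)<65)]
b=f[(f[:,2]>60)&(f[:,2]<80)]
print(len(b),'rect',cv2.minAreaRect(b[:,:2].astype(np.float32)), 'z',np.median(b[:,2]))
f=f[(f[:,2]>34)&(f[:,2]<50)]; print('flange',cv2.minEnclosingCircle(f[:,:2].astype(np.float32)))
E
python3 capm.py
```

```text
t: 2.35
eef_pos: [460.0, -263.1, 158.3]
tcp_rot: [-3.141, -0.001, -1.54]
ft_force: [-0.5, 0.2, 0.6]
opening: 1.0
[ 460.  -263.1  158.3] [-1.7996e+02 -3.0000e-02 -8.8210e+01]
888 rect ((485.1964111328125, -235.731689453125), (82.36073303222656, 12.138162612915039), 1.854985237121582) z 70.50905450912126
flange ((484.498046875, -235.91001892089844), 41.944679260253906)
```

```bash
python3 -m inch '[[0,0,0,12,13,0,1],[0,0,0,13,14,-10,1],[0,0,0,0,0,-25,1],[0,0,0,0,0,-25,1],[0,0,0,0,0,-20,1],[0,0,0,0,0,-15,1],[0,0,0,0,0,-10,1],[0,0,0,0,0,-4,1],[0,0,0,0,0,0,1]]'; python3 capm.py
```

```text
t: 3.3
eef_pos: [484.9, -236.4, 48.6]
tcp_rot: [-3.141, -0.0, -1.54]
ft_force: [0.3, -0.8, 0.1]
opening: 1.004
[ 484.9 -236.4   48.6] [-1.7997e+02 -2.0000e-02 -8.8230e+01]
1693 rect ((487.8125305175781, -235.5017547607422), (77.31544494628906, 11.836699485778809), 1.5283112525939941) z 70.55266098856913
flange ((484.3501892089844, -235.75108337402344), 41.96910095214844)
```

```bash
python3 -m inch '[[0,0,0,0,0,0,-1],[0,0,0,0,0,0,-1],[0,0,0,0,0,0,-1],[0,0,0,0,0,0,-1],[0,0,0,0,0,0,-1],[0,0,0,0,0,0,-1],[0,0,0,0,0,0,-1],[0,0,0,0,0,0,-1]]'; python3 capm.py
```

```text
t: 4.15
eef_pos: [484.6, -236.3, 48.1]
tcp_rot: [3.142, -0.0, -1.54]
ft_force: [-0.2, -0.3, 0.3]
opening: 0.384
[ 484.6 -236.3   48.1] [180.    -0.   -88.23]
1716 rect ((487.4358215332031, -235.6126251220703), (77.81884002685547, 11.944199562072754), 2.014940023422241) z 70.57327998648962
flange ((484.4122619628906, -235.51657104492188), 42.1041374206543)
```

```bash
python3 -m inch '[[0,0,0,0,0,0,-1],[0,0,0,0,0,0,-1],[0,0,0,0,0,0,-1],[0,0,0,0,0,0,-1],[0,0,0,0,0,0,-1],[0,0,0,0,0,0,-1],[0,0,0,0,0,5,-1],[0,0,0,0,0,15,-1],[0,0,0,0,0,20,-1],[0,0,0,0,0,30,-1]]';  python3 -m inch '[[0,0,0,0,0,30,-1],[0,0,0,0,15,30,-1],[0,0,0,-5,25,25,-1],[0,0,0,-10,25,20,-1],[0,0,0,-10,25,5,-1],[0,0,0,-10,10,0,-1],[0,0,0,0,0,0,-1],[0,0,0,0,0,0,-1]]'
python3 - <<'E'
from h import *
st=state(); print(st['eef_pos'].round(1),np.degrees(st['tcp_rot']).round(2),st['moment'])
ims=[]
for c in ['wrist','top']:
    im=viewer.read_camera(c); w=pts(im); ims.append(im['color']); np.savez(c+'.npz',**im)
    q=w.reshape(-1,3); q=q[np.isfinite(q[:,0])]
    r=q[(np.hypot(q[:,0]-496,q[:,1])<62)&(q[:,2]>117)&(q[:,2]<125)].astype(np.float32)
    print(c,len(r),'z',np.median(r[:,2]),cv2.minEnclosingCircle(r[:,:2]))
save('pics/e.png',np.hstack([ims[0],cv2.resize(ims[1][130:250,170:360],(608,384))])[:,:1120][:, :])
i=cv2.imread('pics/e.png'); cv2.imwrite('pics/e.png',cv2.resize(i,(800,int(384*800/i.shape[1]))))
E
```

```text
t: 5.2
eef_pos: [484.0, -235.9, 118.3]
tcp_rot: [3.14, 0.001, -1.54]
ft_force: [-0.2, -0.1, 0.5]
opening: 0.007
t: 6.0
eef_pos: [449.8, -136.8, 228.0]
tcp_rot: [3.142, -0.0, -1.54]
ft_force: [0.4, -0.3, 0.1]
opening: 0.006
[ 449.8 -136.8  228. ] [ 1.800e+02 -1.000e-02 -8.823e+01] [0.02392934 0.02195959 0.01536429]Traceback (most recent call last):
  File "<stdin>", line 8, in <module>
cv2.error: OpenCV(4.12.0) /io/opencv/modules/imgproc/src/shapedescr.cpp:201: error: (-215:Assertion failed) count >= 0 && (depth == CV_32F || depth == CV_32S) in function 'minEnclosingCircle'
```

The fingers shut to 0.007, so the grip failed. I'll look.

Run:
```python
from h import *
im=viewer.read_camera('wrist'); w=pts(im); s=viewer.read_camera('side')
q=w.reshape(-1,3); q=q[np.isfinite(q[:,0])]
f=q[(np.hypot(q[:,0]-484,q[:,1]+237)<100)]
b=f[(f[:,2]>60)&(f[:,2]<80)]
print(len(b), b.min(0),b.max(0)) if len(b) else print('none')
r=q[(np.hypot(q[:,0]-496,q[:,1])<62)&(q[:,2]>100)]; print(len(r), np.percentile(r[:,2],[5,50,95]) if len(r) else '')
save('pics/e.png',cv2.resize(np.hstack([im['color'],s['color']]),(800,300)))
```

```text
672 [ 443.6892897  -242.84409807   60.00322241] [ 526.10646074 -228.35838268   73.47460013]
4170 [101.9646595  120.94670323 351.86894941]
```

View pics/e.png

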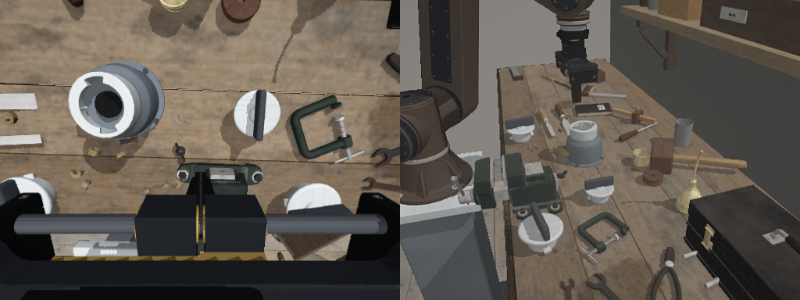

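The cap still stands upright at (485,-236) and the bar slipped out of the jaws. I'll go back, a bit lower, and check the opening before lifting.

```bash
python3 -m inch '[[0,0,0,5,-10,0,0],[0,0,0,10,-25,0,0],[0,0,0,10,-30,0,0],[0,0,0,10,-25,-20,0],[0,0,0,0,-9,-40,0],[0,0,0,0,0,-40,0],[0,0,0,0,0,-35,0],[0,0,0,0,0,-20,0],[0,0,0,0,0,-20,0],[0,0,0,0,0,-6,0]]';  python3 -m inch '[[0,0,0,0,0,0,-1],[0,0,0,0,0,0,-1],[0,0,0,0,0,0,-1],[0,0,0,0,0,0,-1],[0,0,0,0,0,0,-1],[0,0,0,0,0,0,-1]]'; python3 -m inch '[[0,0,0,0,0,0,-1],[0,0,0,0,0,0,-1],[0,0,0,0,0,0,-1]]'
```

```text
t: 7.15
eef_pos: [484.0, -235.8, 44.8]
tcp_rot: [3.139, 0.002, -1.54]
ft_force: [0.2, 0.1, 0.7]
opening: 0.504
t: 7.75
eef_pos: [484.7, -235.3, 47.5]
tcp_rot: [-3.141, -0.0, -1.54]
ft_force: [0.3, 0.2, 0.3]
opening: 0.05
t: 8.05
eef_pos: [484.6, -235.3, 47.1]
tcp_rot: [3.142, -0.0, -1.54]
ft_force: [0.0, -0.0, 0.6]
opening: 0.004
```

Run:
```python
from h import *
im=viewer.read_camera('wrist'); s=viewer.read_camera('side')
save('pics/f.png',np.hstack([cv2.resize(im['color'][100:384,120:400],(400,406)),cv2.resize(s['color'][150:300,180:328],(400,406))]))
```

```text
(no output)
```

View pics/f.png

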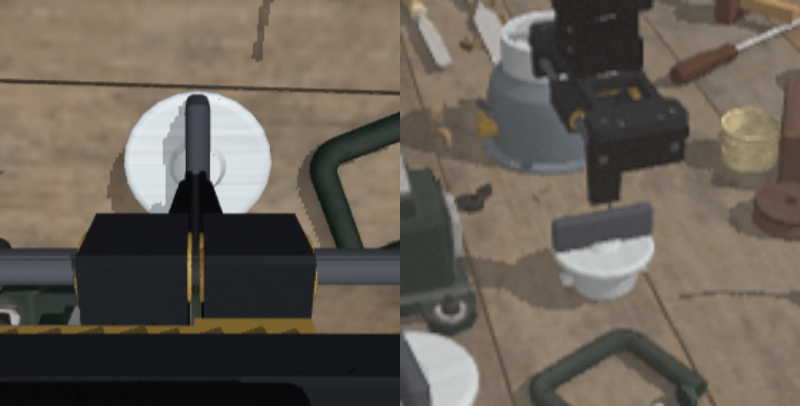

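Run:
```python
from h import *
s=viewer.read_camera('side'); w=pts(s); c=s['color'].astype(int)
# fingertip crop px -> image: col 180+x/2.703, row 150+y/2.703 (x rel 400)
for X,Y in [(203,100),(203,170),(203,190),(203,197),(203,212),(203,225),(170,240)]:
    u=int(180+X/2.703); v=int(150+Y*150/406)
    print(u,v,w[v,u].round(1),c[v,u])
t=viewer.read_camera('top'); w=pts(t); 
q=w.reshape(-1,3); q=q[np.isfinite(q[:,0])]
f=q[(np.hypot(q[:,0]-484,q[:,1]+237)<30)]; print(len(f),np.percentile(f[:,2],[5,25,50,75,95]))
from scipy.spatial.transform import Rotation as R
print(state()['eef_pos'],state()['joints'])
```

```text
255 186 [ 480.1 -252.4  181.7] [49 47 49]
255 212 [ 460.5 -319.7  164.6] [42 41 38]
255 220 [ 482.  -242.9   94.2] [47 45 43]
255 222 [ 481.9 -243.1   89.3] [45 43 38]
255 228 [ 483.2 -238.    70.3] [84 85 91]
255 233 [ 481.3 -244.6   62. ] [73 74 76]
242 238 [ 452.3 -244.2   54.4] [75 73 75]
291 [387.13553437 391.42009706 393.92382537 395.24500742 396.54981451]
[ 484.60253419 -235.25811275   47.12559478] [-5.74551410e-01  5.50241201e-01  1.90301280e+00 -1.18258942e-04
  6.88309858e-01  9.65412359e-01]
```

The side depth puts the fingertips at about z=86 while the TCP reads 47, so the true tips are nearly 39 mm higher than reported. I'll trust the camera: open, go down with force checks, and verify.

```bash
python3 -m inch '[[0,0,0,0,0,0,0],[0,0,0,0,0,0,0],[0,0,0,0,0,0,0],[0,0,0,0,0,0,0],[0,0,0,0,0,-5,0],[0,0,0,0,0,-8,0],[0,0,0,0,0,-8,0],[0,0,0,0,0,-4,0],[0,0,0,0,0,0,0]]'
cat > tip.py <<'E'
from h import *
st=state(); print(st['eef_pos'].round(1),st['ft_force'].round(1))
s=viewer.read_camera('side'); w=pts(s); e=st['eef_pos']
dark=(s['color'].max(2)<62)
m=dark&(np.abs(w[...,0]-e[0])<14)&(np.abs(w[...,1]-e[1])<60)&(w[...,2]>e[2]-20)&(w[...,2]<140)
q=w[m]; print(len(q),'lowest',np.sort(q[:,2])[:12].round(1),'y',q[np.argsort(q[:,2])[:12],1].round(0))
save('pics/g.png',cv2.resize(s['color'][150:300,180:380],(800,600)))
E
python3 tip.py
```

```text
t: 9.15
eef_pos: [484.2, -235.1, 21.2]
tcp_rot: [3.14, 0.001, -1.54]
ft_force: [-1.0, -0.7, -0.7]
opening: 0.497
[ 484.2 -235.1   21.2] [-1.  -0.7 -0.7]
219 lowest [55.1 55.5 56.3 56.6 56.7 56.9 57.  57.4 57.8 58.2 58.2 58.2] y [-213. -212. -214. -210. -263. -264. -265. -214. -213. -266. -213. -264.]
```

View pics/g.png

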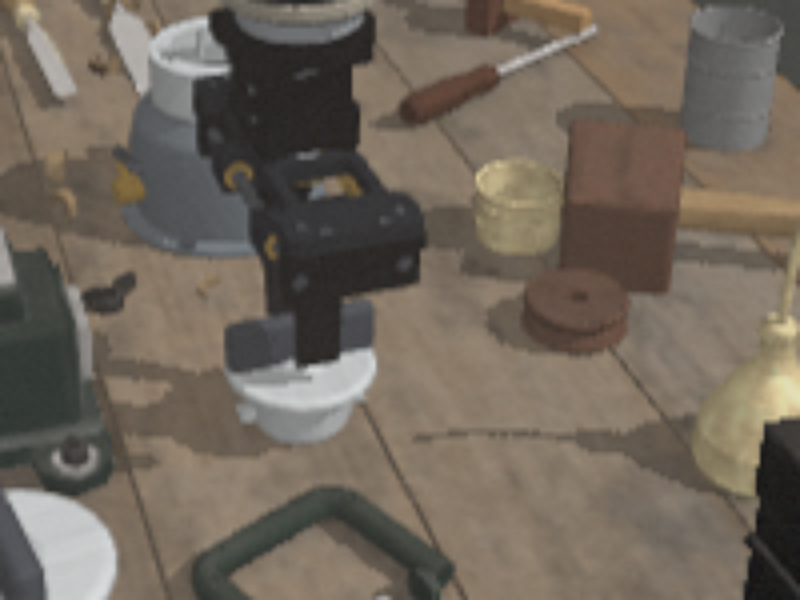

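Fingers straddle the bar at crop (315,330), with the tips at about z=55, so the offset is about 34 mm. Going down 6 mm more and gripping.

```bash
python3 -m inch '[[0,0,0,0,0,-4,0],[0,0,0,0,0,-3,0],[0,0,0,0,0,0,-1],[0,0,0,0,0,0,-1],[0,0,0,0,0,0,-1],[0,0,0,0,0,0,-1],[0,0,0,0,0,0,-1],[0,0,0,0,0,0,-1],[0,0,0,0,0,0,-1],[0,0,0,0,0,0,-1]]'; python3 -m inch '[[0,0,0,0,0,0,-1],[0,0,0,0,0,4,-1],[0,0,0,0,0,8,-1],[0,0,0,0,0,10,-1],[0,0,0,0,0,0,-1],[0,0,0,0,0,0,-1]]'
```

```text
t: 10.2
eef_pos: [484.5, -235.3, 15.1]
tcp_rot: [3.141, -0.0, -1.54]
ft_force: [0.3, -0.1, -1.5]
opening: 0.126
t: 10.8
eef_pos: [484.7, -235.4, 37.6]
tcp_rot: [-3.141, -0.001, -1.54]
ft_force: [-0.6, 0.1, -3.1]
opening: 0.123
```

```bash
python3 -m inch '[[0,0,0,0,0,15,-1],[0,0,0,0,0,30,-1],[0,0,0,0,0,35,-1],[0,0,0,-2,15,35,-1],[0,0,0,-5,30,25,-1],[0,0,0,-5,30,10,-1],[0,0,0,-3,15,0,-1],[0,0,0,0,8,0,-1],[0,0,0,0,0,0,-1],[0,0,0,0,0,0,-1]]'
cat > potm.py <<'E'
from h import *
st=state(); print(st['eef_pos'].round(1),np.degrees(st['tcp_rot']).round(2),st['ft_force'].round(1))
im=viewer.read_camera('wrist'); w=pts(im)
q=w.reshape(-1,3); q=q[np.isfinite(q[:,0])].astype(np.float32)
h=q[(np.hypot(q[:,0]-496,q[:,1])<65)&(q[:,2]>100)&(q[:,2]<135)]; zt=np.median(h[h[:,2]>115][:,2]); print('zrim',zt,len(h))
r=h[np.abs(h[:,2]-zt)<3]; (c,rad)=cv2.minEnclosingCircle(r[:,:2]); print('circ',c,rad)
from scipy.optimize import least_squares
# outer edge points by angular bin
a=np.arctan2(r[:,1]-c[1],r[:,0]-c[0]); d=np.hypot(r[:,1]-c[1],r[:,0]-c[0]); k=(np.degrees(a)//6).astype(int)
e=np.array([r[k==j][d[k==j].argmax(),:2] for j in np.unique(k)])
f=least_squares(lambda p:np.hypot(e[:,0]-p[0],e[:,1]-p[1])-p[2],[*c,46],loss='soft_l1').x; print('fit',f.round(2))
c=f[:2]
# lips: rim-height pts with radius 32.5..38.5; notch = angles with none
d=np.hypot(r[:,1]-c[1],r[:,0]-c[0]); a=np.degrees(np.arctan2(r[:,1]-c[1],r[:,0]-c[0]))%360
s=(d>32.5)&(d<38); hist=np.histogram(a[s],bins=np.arange(0,361,5))[0]; print(hist)
save('pics/p.png',im['color'])
# raster top view of rim points, for viewing
g=np.zeros((300,300),np.uint8)
np.savez('rim.npz',r=r,c=c)
E
python3 potm.py
```

```text
t: 11.8
eef_pos: [469.7, -137.8, 186.4]
tcp_rot: [3.141, 0.0, -1.54]
ft_force: [0.5, 0.2, -3.0]
opening: 0.123
[ 469.7 -137.8  186.4] [ 1.7994e+02  1.0000e-02 -8.8230e+01] [ 0.5  0.2 -3. ]
zrim 120.98515 4658Traceback (most recent call last):
  File "potm.py", line 6, in <module>
    r=h[np.abs(h[:,2]-zt)<3]; (c,rad)=cv2.minEnclosingCircle(r[:,:2]); print('circ',c,rad)
                                      ~~~~~~~~~~~~~~~~~~~~~~^^^^^^^^^
cv2.error: OpenCV(4.12.0) /io/opencv/modules/imgproc/src/shapedescr.cpp:201: error: (-215:Assertion failed) count >= 0 && (depth == CV_32F || depth == CV_32S) in function 'minEnclosingCircle'
```

Contiguity bug; fixing it.

```bash
sed -i 's/minEnclosingCircle(r\[:,:2\])/minEnclosingCircle(np.ascontiguousarray(r[:,:2]))/' potm.py; python3 potm.py
```

```text
[ 469.7 -138.   186.5] [ 1.7995e+02  1.0000e-02 -8.8250e+01] [ 0.4 -0.8 -2.9]
zrim 121.023544 4647
circ (499.219482421875, 3.0557949542999268) 45.959083557128906
fit [499.21   3.09  45.47]
[ 0  0  0  0  0  0 25 19 21 19 22 18 18 18 21 17 17 22 21 18 18 15 20 19
 17 15 18 15 18 16 15 17 17 19  2  0  0  0  0  0  0  1 14 19 15 17 16 18
 17 17 19 15 18 16 18 17 21 18 20 19 18 20 19 19 21 19 18 20 21 19  8  0]
```

View pics/p.png

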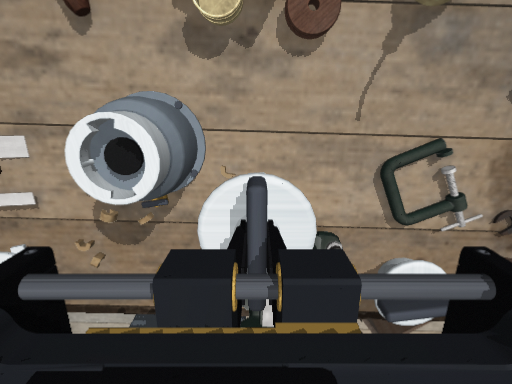

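The notches are at about 11° and 191°, and the pot axis is at (499.2,3.1) in the wrist frame. The cap has to go +14.7/+238.6 from its grasp point, and the top and side cameras agree with that. Moving over the pot with a +9.2° turn.

```bash
python3 -m inch '[[0,0,1,3,12,0,-1],[0,0,1.2,5,25,0,-1],[0,0,1.2,5,26,0,-1],[0,0,1.2,5,26,0,-1],[0,0,1.2,5,26,0,-1],[0,0,1.2,4,16,0,-1],[0,0,1.2,2.5,10,-10,-1],[0,0,1,0,0,-20,-1],[0,0,0,0,0,-10,-1],[0,0,0,0,0,0,-1]]'
python3 - <<'E'
from h import *
st=state(); print(st['eef_pos'].round(1),np.degrees(st['tcp_rot']).round(2),st['ft_force'].round(1),st['moment'].round(2))
for c in ('wrist','side','top'):
    im=viewer.read_camera(c); w=pts(im)
    q=w.reshape(-1,3); q=q[np.isfinite(q[:,0])]; q=q[np.hypot(q[:,0]-499,q[:,1])<75]
    b=q[(q[:,2]>145)&(q[:,2]<173)]; print(c,len(b),'flange', cv2.minEnclosingCircle(np.ascontiguousarray(b[:,:2],dtype=np.float32)) if len(b)>3 else '')
    b=q[(q[:,2]>186)&(q[:,2]<198)]; print(c,'bar',len(b),cv2.minAreaRect(np.ascontiguousarray(b[:,:2],dtype=np.float32)) if len(b)>3 else '')
E
```

```text
t: 12.9
eef_pos: [498.3, 3.6, 145.5]
tcp_rot: [3.138, 0.001, -1.38]
ft_force: [-0.7, 0.9, -3.7]
opening: 0.124
[498.3   3.6 145.5] [ 1.7982e+02  5.0000e-02 -7.9060e+01] [-0.7  0.9 -3.7] [-0.   -0.   -0.04]
wrist 4225 flange ((498.056884765625, 4.106774806976318), 41.96811294555664)
wrist bar 322 ((510.96356201171875, 6.546579360961914), (56.9185791015625, 24.924026489257812), 25.055944442749023)
side 335 flange ((493.6418151855469, -4.36553955078125), 41.33609390258789)
side bar 145 ((495.5683898925781, -3.0846424102783203), (24.19285774230957, 80.53313446044922), 88.12027740478516)
top 0 flange 
top bar 0
```

```bash
python3 -m inch '[[0,0,0,0.9,-0.6,0,-1],[0,0,0,0,0,-8,-1],[0,0,0,0,0,-6,-1],[0,0,0,0,0,0,-1],[0,0,0,0,0,0,-1]]'; python3 -m inch '[[0,0,0,0,0,-2,-1],[0,0,0,0,0,-2,-1],[0,0,0,0,0,-1,-1],[0,0,0,0,0,0,-1]]'
```

```text
t: 13.55
eef_pos: [499.9, 3.1, 132.9]
tcp_rot: [3.141, 0.0, -1.379]
ft_force: [0.4, -0.8, -3.0]
opening: 0.127
t: 13.95
eef_pos: [499.9, 3.1, 128.0]
tcp_rot: [3.141, -0.0, -1.379]
ft_force: [0.5, -0.1, -3.8]
opening: 0.124
```

```bash
python3 -m inch '[[0,0,0,0,0,-1.5,-1],[0,0,0,0,0,-1,-1],[0,0,0,0,0,-1,-1],[0,0,0,0,0,0,-1]]'
```

```text
t: 14.35
eef_pos: [499.9, 3.1, 124.5]
tcp_rot: [3.141, -0.0, -1.379]
ft_force: [-0.4, 0.0, -3.5]
opening: 0.125
```

The underside is at about 109 mm with no contact, so the lugs are in the notches. Continuing to the seal.

```bash
python3 -m inch '[[0,0,0,0,0,-2,-1],[0,0,0,0,0,-2,-1],[0,0,0,0,0,-2,-1],[0,0,0,0,0,0,-1],[0,0,0,0,0,0,-1]]';python3 -m inch '[[0,0,0,0,0,-1,-1],[0,0,0,0,0,-0.5,-1],[0,0,0,0,0,0,-1]]'
```

```text
t: 14.85
eef_pos: [500.0, 3.1, 118.6]
tcp_rot: [3.141, -0.0, -1.379]
ft_force: [-0.8, -0.5, -3.6]
opening: 0.124
t: 15.15
eef_pos: [500.0, 3.1, 117.1]
tcp_rot: [3.141, -0.0, -1.379]
ft_force: [-0.3, -1.3, -2.0]
opening: 0.126
```

```bash
python3 -m inch '[[0,0,0,0,0,-0.5,-1],[0,0,0,0,0,0,-1],[0,0,0,0,0,0,-1]]';python3 -m inch '[[0,0,0,0,0,-0.5,-1],[0,0,0,0,0,0,-1],[0,0,0,0,0,0,-1]]'; python3 -c "
from cell import state
s=state();print(s['ft_force'],s['moment'])"
```

```text
t: 15.45
eef_pos: [500.0, 3.1, 116.6]
tcp_rot: [-3.142, -0.0, -1.379]
ft_force: [0.3, 0.5, -2.8]
opening: 0.125
t: 15.75
eef_pos: [500.0, 3.1, 116.1]
tcp_rot: [3.142, -0.0, -1.379]
ft_force: [-0.4, -0.8, -2.7]
opening: 0.124
[-0.37183099 -0.79341795 -2.68449596] [ 0.02867376 -0.00449125 -0.00944402]
```

```bash
for i in 1; do python3 -m inch '[[0,0,0,0,0,-0.7,-1],[0,0,0,0,0,0,-1],[0,0,0,0,0,0,-1]]'; done; python3 -m inch '[[0,0,0,0,0,-0.7,-1],[0,0,0,0,0,0,-1],[0,0,0,0,0,0,-1]]'
```

```text
t: 16.05
eef_pos: [500.0, 3.1, 115.4]
tcp_rot: [3.141, -0.0, -1.379]
ft_force: [-0.1, -0.2, -2.6]
opening: 0.128
t: 16.35
eef_pos: [500.0, 3.1, 114.7]
tcp_rot: [3.142, -0.0, -1.379]
ft_force: [0.2, 0.1, -4.2]
opening: 0.126
```

```bash
python3 -m inch '[[0,0,0,0,0,-0.7,-1],[0,0,0,0,0,0,-1],[0,0,0,0,0,0,-1]]'; python3 -m inch '[[0,0,0,0,0,-0.5,-1],[0,0,0,0,0,0,-1],[0,0,0,0,0,0,-1]]'
```

```text
t: 16.65
eef_pos: [500.0, 3.1, 114.0]
tcp_rot: [3.142, -0.0, -1.379]
ft_force: [0.4, 0.6, -3.6]
opening: 0.125
t: 16.95
eef_pos: [500.0, 3.1, 113.5]
tcp_rot: [3.142, -0.0, -1.379]
ft_force: [0.3, 1.1, -2.7]
opening: 0.123
```

```bash
python3 -m inch '[[0,0,0,0,0,-0.5,-1],[0,0,0,0,0,0,-1],[0,0,0,0,0,0,-1]]'; python3 -m inch '[[0,0,0,0,0,-0.5,-1],[0,0,0,0,0,0,-1],[0,0,0,0,0,0,-1]]'
```

```text
t: 17.25
eef_pos: [500.0, 3.1, 113.1]
tcp_rot: [-3.141, -0.0, -1.379]
ft_force: [-0.7, 0.7, -2.9]
opening: 0.125
t: 17.55
eef_pos: [500.0, 3.1, 112.7]
tcp_rot: [-3.141, -0.0, -1.379]
ft_force: [-1.1, 0.2, -0.2]
opening: 0.122
```

Seal contact is at eef ≈113, and the seal now carries about 3 N. Beginning the clockwise twist, watching the moment.

```bash
cat > s.py <<'E'
from cell import state
import numpy as np
s=state();print('t',round(s['t'],2),'eef',s['eef_pos'].round(2),'yaw',np.degrees(s['tcp_rot'][2]).round(2),'F',s['ft_force'].round(2),'M',s['moment'].round(3),'j6',s['joints'][5].round(2))
E
python3 s.py; python3 -m inch '[[0,0,-2,0,0,0,-1],[0,0,-2,0,0,0,-1],[0,0,-2,0,0,0,-1],[0,0,-2,0,0,0,-1],[0,0,0,0,0,0,-1]]' >/dev/null; python3 s.py;  python3 -m inch '[[0,0,-2,0,0,0,-1],[0,0,0,0,0,0,-1]]' >/dev/null; python3 s.py
```

```text
t 17.55 eef [500.05   3.11 112.65] yaw -79.03 F [-1.06  0.22 -0.19] M [-0.044  0.091 -0.021] j6 1.25
t 18.05 eef [500.02   3.11 112.62] yaw -87.06 F [-0.07  0.4  -0.33] M [ 0.054  0.049 -0.031] j6 1.39
t 18.25 eef [500.05   3.13 112.6 ] yaw -89.01 F [-0.92 -0.39 -0.77] M [0.05  0.107 0.004] j6 1.43
```

```bash
python3 -m inch '[[0,0,-2,0,0,0,-1],[0,0,-1,0,0,0,-1],[0,0,0,0,0,0,-1]]' >/dev/null; python3 s.py;  python3 -m inch '[[0,0,-2,0,0,0,-1],[0,0,-1,0,0,0,-1],[0,0,0,0,0,0,-1]]' >/dev/null; python3 s.py
```

```text
t 18.55 eef [500.04   3.12 112.58] yaw -91.99 F [-0.6   0.19 -0.53] M [ 0.033  0.075 -0.064] j6 1.48
t 18.85 eef [500.05   3.09 112.56] yaw -95.0 F [ 0.54 -1.05 -0.01] M [0.091 0.073 0.027] j6 1.53
```

```bash
python3 -m inch '[[0,0,-2,0,0,0,-1],[0,0,-1,0,0,0,-1],[0,0,0,0,0,0,-1]]' >/dev/null; python3 s.py;  python3 -m inch '[[0,0,-2,0,0,0,-1],[0,0,-1,0,0,0,-1],[0,0,0,0,0,0,-1]]' >/dev/null; python3 s.py
```

```text
t 19.15 eef [500.01   3.13 112.55] yaw -98.0 F [ 0.05 -0.33  0.1 ] M [ 0.049  0.045 -0.009] j6 1.58
t 19.45 eef [500.01   3.14 112.54] yaw -101.0 F [-0.42  0.02  0.24] M [ 0.039  0.059 -0.044] j6 1.64
```

```bash
python3 -m inch '[[0,0,-2,0,0,0,-1],[0,0,-1,0,0,0,-1],[0,0,0,0,0,0,-1]]' >/dev/null; python3 s.py;  python3 -m inch '[[0,0,-2,0,0,0,-1],[0,0,-1,0,0,0,-1],[0,0,0,0,0,0,-1]]' >/dev/null; python3 s.py
```

```text
t 19.75 eef [500.     3.13 112.54] yaw -104.01 F [-0.27 -1.2   0.95] M [0.098 0.079 0.003] j6 1.69
t 20.05 eef [499.99   3.14 112.55] yaw -107.0 F [-0.45  0.21 -0.  ] M [ 0.081  0.057 -0.005] j6 1.74
```

```bash
python3 -m inch '[[0,0,-2,0,0,0,-1],[0,0,-1,0,0,0,-1],[0,0,0,0,0,0,-1]]' >/dev/null; python3 s.py;  python3 -m inch '[[0,0,-2,0,0,0,-1],[0,0,-1,0,0,0,-1],[0,0,0,0,0,0,-1]]' >/dev/null; python3 s.py
```

```text
t 20.35 eef [499.98   3.12 112.52] yaw -110.0 F [-0.36 -0.21  0.97] M [ 0.048  0.01  -0.013] j6 1.79
t 20.65 eef [500.     3.11 112.53] yaw -113.0 F [-0.39  0.63  0.34] M [ 0.13   0.092 -0.042] j6 1.85
```

```bash
python3 -m inch '[[0,0,-2,0,0,0,-1],[0,0,-1,0,0,0,-1],[0,0,0,0,0,0,-1]]' >/dev/null; python3 s.py;  python3 -m inch '[[0,0,-2,0,0,0,-1],[0,0,-1,0,0,0,-1],[0,0,0,0,0,0,-1]]' >/dev/null; python3 s.py
```

```text
t 20.95 eef [499.99   3.14 112.53] yaw -116.0 F [-0.21 -0.06  0.8 ] M [ 0.082  0.089 -0.021] j6 1.9
t 21.25 eef [499.99   3.12 112.52] yaw -119.0 F [-0.58 -0.69  1.06] M [ 0.068  0.023 -0.003] j6 1.95
```

```bash
python3 -m inch '[[0,0,-2,0,0,0,-1],[0,0,-1,0,0,0,-1],[0,0,0,0,0,0,-1]]' >/dev/null; python3 s.py;  python3 -m inch '[[0,0,-2,0,0,0,-1],[0,0,0,0,0,0,-1]]' >/dev/null; python3 s.py;  python3 -m inch '[[0,0,-2,0,0,0,-1],[0,0,0,0,0,0,-1]]' >/dev/null; python3 s.py
```

```text
t 21.55 eef [499.75   3.   112.37] yaw -121.99 F [-1.56 -1.18 -3.1 ] M [-0.396  0.163  0.075] j6 2.0
t 21.75 eef [499.48   2.88 112.2 ] yaw -123.98 F [-2.73 -4.11 -4.68] M [-0.883  0.36   0.065] j6 2.04
t 21.95 eef [499.27   2.81 112.02] yaw -125.96 F [-2.97 -4.59 -6.04] M [-1.081  0.372  0.269] j6 2.07
```

The ramps met at about 41°. The hand is now holding the cap up and slightly sideways, so I'll relieve that and then continue following down.

```bash
python3 -m inch '[[0,0,0,-0.4,-0.3,-0.5,-1],[0,0,0,0,0,0,-1],[0,0,0,0,0,0,-1]]' >/dev/null; python3 s.py;  python3 -m inch '[[0,0,-1,-0.2,-0.2,-0.5,-1],[0,0,0,0,0,0,-1],[0,0,0,0,0,0,-1]]' >/dev/null; python3 s.py
```

```text
t 22.25 eef [499.33   2.7  111.96] yaw -125.98 F [-3.52 -3.36 -3.17] M [-0.894  0.6    0.172] j6 2.07
t 22.55 eef [499.39   2.65 111.68] yaw -127.01 F [-2.84 -2.54  1.08] M [-0.661  0.731  0.088] j6 2.09
```

```bash
python3 -m inch '[[0,0,-2,-0.5,-0.4,-0.2,-1],[0,0,0,0,0,0,-1],[0,0,0,0,0,0,-1]]' >/dev/null; python3 s.py;  python3 -m inch '[[0,0,-2,-0.3,-0.2,-0.3,-1],[0,0,0,0,0,0,-1],[0,0,0,0,0,0,-1]]' >/dev/null; python3 s.py
```

```text
t 22.85 eef [499.18   2.31 111.48] yaw -128.98 F [-2.69 -1.45  1.25] M [-0.253  0.283  0.101] j6 2.12
t 23.15 eef [499.05   2.13 111.19] yaw -130.96 F [-1.24 -0.93  1.22] M [-0.002 -0.088  0.138] j6 2.16
```

```bash
python3 -m inch '[[0,0,-2,0,0,-0.3,-1],[0,0,0,0,0,0,-1],[0,0,0,0,0,0,-1]]' >/dev/null; python3 s.py;  python3 -m inch '[[0,0,-2,-0.1,0,-0.3,-1],[0,0,0,0,0,0,-1],[0,0,0,0,0,0,-1]]' >/dev/null; python3 s.py
```

```text
t 23.45 eef [498.93   2.07 110.89] yaw -132.95 F [ 0.78 -0.62  3.02] M [-0.006 -0.143  0.121] j6 2.19
t 23.75 eef [498.84   2.   110.62] yaw -134.95 F [ 1.24 -1.83  2.92] M [ 0.012 -0.267  0.18 ] j6 2.23
```

```bash
python3 -m inch '[[0,0,-2,0.1,0,0,-1],[0,0,0,0,0,0,-1],[0,0,0,0,0,0,-1]]' >/dev/null; python3 s.py;  python3 -m inch '[[0,0,-2,0,0,-0.2,-1],[0,0,0,0,0,0,-1],[0,0,0,0,0,0,-1]]' >/dev/null; python3 s.py; python3 s.py
```

```text
t 24.05 eef [498.73   2.   110.4 ] yaw -136.93 F [ 1.74 -1.    1.25] M [-0.059 -0.382  0.399] j6 2.26
t 24.35 eef [498.65   2.   110.17] yaw -138.94 F [ 1.61 -1.32 -1.03] M [-0.075 -0.467  0.479] j6 2.3
t 24.35 eef [498.65   2.   110.17] yaw -138.94 F [ 1.61 -1.32 -1.03] M [-0.075 -0.467  0.479] j6 2.3
```

The torque is 0.48 N·m with a nearly neutral hand, 18° past meeting and with about 2.9 mm (17 N) of compression, which is tight. Re-reading once, then releasing.

```bash
python3 -m inch '[[0,0,0,0,0,0,-1]]' >/dev/null; python3 s.py; python3 -m inch '[[0,0,0,0,0,0,-1]]' >/dev/null; python3 s.py; python3 -m inch '[[0,0,0,0,0,0,-0.7],[0,0,0,0,0,0,-0.5],[0,0,0,0,0,0,-0.3],[0,0,0,0,0,0,-0.1],[0,0,0,0,0,0,0],[0,0,0,0,0,0,0],[0,0,0,0,0,5,0],[0,0,0,0,0,15,0],[0,0,0,0,0,20,0],[0,0,0,0,0,20,0]]'; python3 s.py
```

```text
t 24.45 eef [498.66   2.   110.18] yaw -138.97 F [ 2.31 -1.59 -1.85] M [-0.14  -0.492  0.438] j6 2.3
t 24.55 eef [498.62   2.01 110.14] yaw -138.99 F [ 2.38 -1.21 -1.71] M [-0.1   -0.526  0.522] j6 2.3
t: 25.55
eef_pos: [498.5, 2.1, 171.2]
tcp_rot: [3.141, -0.0, -2.427]
ft_force: [-0.0, -0.0, -0.0]
opening: 0.5
t 25.55 eef [498.48   2.06 171.18] yaw -139.03 F [-0.04 -0.04 -0.  ] M [0.103 0.016 0.015] j6 2.3
```

Released. Back off further and check the cap with cameras.

```bash
python3 -m inch '[[0,0,0,0,-10,20,0],[0,0,0,-5,-30,20,0],[0,0,0,-5,-35,15,0],[0,0,0,-10,-35,5,0],[0,0,0,-10,-25,0,0],[0,0,0,0,-10,0,0],[0,0,0,0,0,0,0],[0,0,0,0,0,0,0]]'
python3 - <<'E'
from h import *
S=[]
for c in ('wrist','side'):
    im=viewer.read_camera(c); w=pts(im); S.append(im['color'])
    q=w.reshape(-1,3); q=q[np.isfinite(q[:,0])]; q=q[np.hypot(q[:,0]-498,q[:,1])<60]
    b=q[(q[:,2]>157)&(q[:,2]<175)]
    print(c,'bar',len(b),cv2.minAreaRect(np.ascontiguousarray(b[:,:2],dtype=np.float32)),'top z',np.percentile(b[:,2],[50,90]))
    f=q[(q[:,2]>130)&(q[:,2]<146)]; print('flange',cv2.minEnclosingCircle(np.ascontiguousarray(f[:,:2],dtype=np.float32)),'z',np.median(f[:,2]))
    A=np.c_[f[:,:2],np.ones(len(f))]; k=np.abs(f[:,2]-np.median(f[:,2]))<2; print('slope',np.linalg.lstsq(A[k],f[k,2],rcond=None)[0][:2].round(3))
    np.savez(c,w=w)
save('pics/h.png',cv2.resize(np.hstack(S),(800,300)))
E
```

```text
t: 26.35
eef_pos: [468.8, -142.4, 230.2]
tcp_rot: [3.141, 0.0, -2.427]
ft_force: [1.1, -0.8, 0.4]
opening: 0.504
wrist bar 187 ((521.0152587890625, -21.940589904785156), (11.275243759155273, 17.383615493774414), 44.057151794433594) top z [164.91715683 166.50687955]
flange ((506.9134521484375, -6.713559150695801), 39.478023529052734) z 136.92040202584417
slope [-0.017  0.023]
side bar 113 ((496.2360534667969, -1.2464942932128906), (15.053865432739258, 84.10543060302734), 42.109134674072266) top z [162.24607015 164.5493886 ]
flange ((494.78619384765625, -1.7934788465499878), 42.370304107666016) z 135.38304003474678
slope [-0.003  0.011]
```

View pics/h.png

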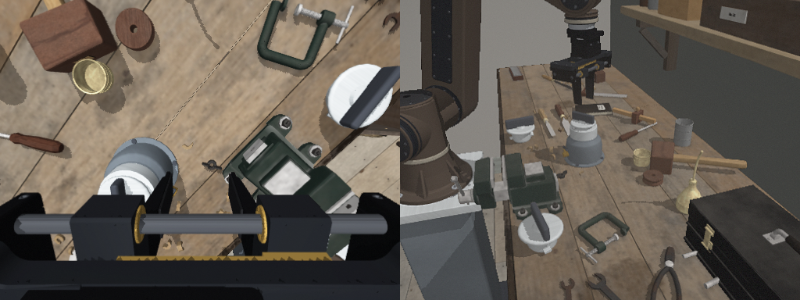

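```bash
python3 -c "
from cell import ticket
print(ticket.job_done())"
```

```text
the job is handed in; nothing more can be done
None
```

The cap is on the pot and twisted tight, and I handed the job in at about 26.5 s of the 58 s. No verdict was reported.

- **Cap:** I took the smallest of the three look-alikes, 83 mm across where the others are about 106 mm. I lowered it through the notches at about 11° from world x. It met the seal with its underside near 98 mm above the bench.
- **Twist:** The ramps met the lugs at about 41°. I stopped about 18° later, with three readings of 0.44–0.52 N·m and the hand lifting 1–2 N. By my estimate from the tool height the seal was pressed about 2.9 mm (17 N). I had no direct reading of the force between cap and pot.
- **Last checks:**
  - The side camera shows the cap level and within about 1 mm of the pot's axis, with the bar at -48°, about 59° past the notches. Its underside is about 95 mm above the bench.
  - The wrist view was partly blocked, so its centre reading didn't agree and I disregarded it.
  - The brass tin and grooved wheel looked undisturbed. I didn't measure them or the wing nut again.
- **What went wrong on the way:** The first two grasps closed on nothing, because the real fingertips sat about 34–39 mm higher than the reported tool position. The cap wasn't disturbed, and I corrected the height from the side camera.

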